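# Dry-fit a crawler truck model in its foam cradle

### The arm

A 7-joint arm with a two-finger parallel gripper is mounted at the origin on the work surface. World frame = base frame: x ahead of the robot, y to its left, z up, the work surface at z = 0. Lengths are in m, angles in rad, forces in N, time in s.
With the tool pointing down it reaches from about 0.35 to 0.9 m from the base axis. Payload 8.1 kg.
Tool frame: the origin (TCP) lies between the finger pads; the fingertips stand ctrl.nose_length ahead of it and the grasp point (between the pads) lies 2 mm behind it (ctrl.nose_length is the distance from the TCP to the fingertips, in m); z points along the fingers, y is the line along which they close (so a half turn about z gives the same grasp; the last joint's range is limited). The gripper opens to 85 mm and grips with 20 to 120 N. Pads are 22 mm wide; open, the fingers measure 114 mm over their backs; the gripper's body (76 mm by 85 mm) begins 54 mm behind the grasp point. The pads swing forward as they close: fully open they stand 13 mm farther back than shut.
Start: joints at [-0.103, 0.434, 0.025, 1.573, -0.012, 1.134, -0.075], TCP at [0.625, -0, 0.248] pointing down, gripper open.
Joint ranges: [-2.62, 2.62], [-0.44, 2.09], [-1.27, 1.32], [0.08, 2.57], [-1.32, 4.46], [0.12, 2], [-2.74, 2.74]. Speed limits (rad/s): [2.22, 2.22, 3.01, 3.01, 3.14, 3.14, 3.14].

### API

Orientations are given as [roll, pitch, yaw] about the fixed x, y, z axes, in that order (R = Rz(yaw) Ry(pitch) Rx(roll)).
In Python, from bench import ctrl gives the robot as it stands.
- The arm moves only by the tool send_rows, never from a script. Its argument "motion" is a list of rows, each an object with "fingers": the finger opening in m, from 0 to 0.0854; "dp": the shift along the tool's x, y, z in m, a list of three; "twist": the turn about the tool's z in degrees. A call has 1 to 10 rows; each row shifts and turns the commanded pose from where the row before left it, along the tool's axes as they then stand; what a row does not reach is not made up. A row lasts 1/8 s, in which the tool goes at most 62.5 mm and 10.7 degrees, less where a joint would pass 70% of its speed; a pose out of reach is approached as far as the arm can. A call with a gripper value outside its range is refused whole. The fingers move at their own pace and stop on an object; "grip_force" is the grip in N (left out, the last holds). Time passes only in rows, so rows that do not move let the fingers close. It gives the time, the measured TCP pose, the force, the opening and the grip force at its end, in the units of the state.
- ctrl.get_state(): the state, without advancing time (a new reading comes with each control period).
- ctrl.read_camera(name): name is "scene" or "side" or "wrist"; returns a dict with "color" (384x512x3 uint8, red, green, blue), "K" (3x3 intrinsics, pixels), "position" and "rotation" of the camera in the world. Camera axes: x right, y down, z forward; pixel columns grow to the right and rows downward; lengths in m; the calibration is good to about 2 mm. A picture is of the moment at which its call begins. There is no depth.
- ctrl.close_job(): hands the job in; it is judged then, once.
The state is a dict: "t": time; "joints": joint angles; "qd": joint speeds; "joint_efforts": joint torques, N m; "position": TCP position; "tcp_rot": TCP orientation; "contact_force": force on the tool from outside, world axes, zero at the start; "moment": the same for the moment, N m; "grip_width": finger opening in m; "gripper_force": force on a finger pad.
Only numpy, scipy, OpenCV 4.12 (cv2) and the standard library are available. Lean on these libraries where they do the work, as an engineer would, in place of code of your own. Each camera call takes 0.05 s, during which the arm holds its last target. There are 200 camera calls.

### The job

Dry-fit the model crawler truck: press the tracked chassis fully home into the cutout of the foam cradle, then lay the deck plate flat on it with its window over the chassis's raised boss, then stand the open tub squarely on the deck's long outline, and last the cab squarely on the short outline. Any part may go either way round; finish with every part lying flat and let go, and leave the palette, glue bottle and jar where they are.

Things in the scene. Friction and masses are not known exactly. Their poses are not given: they have to be found in the camera images.
- foam: dark grey foam cradle, fixed, 180 (x) x 116 (y) x 30 mm high, with a rectangular cutout 128 (x) x 72 (y) mm in its middle, 14 mm deep (floor 16 mm above the underside, lighter grey; mouth bevelled 3 mm): 4 mm play on each side of the chassis. Origin: centre of its underside; x along its length, z up. Lies left or right of the loose parts.
- chassis: loose model chassis on two dark brown tracks, 120 (x) x 64 (y) mm, track tops 36 mm high; a grey boss 36 (x) x 24 (y) mm rises in the middle from there to 48 mm. Vertical outer track sides to grip. Starts upright; same both ways round. Origin: centre of its underside; x along its length, z up. About 160 g.
- deck: loose grey plate 124 (x) x 62 (y) x 14 mm thick, window 44 (x) x 32 (y) mm through its middle: 4 mm play round the boss; then its underside lies on the track tops. Black outlines on top, at y = 0: short (42 x 46 mm) centred at x = +39 mm for the cab, long (62 x 56) at x = -26 mm for the tub. Starts right side up. Origin: centre of its underside; x to the cab end, z up. About 90 g.
- tub: loose open-topped grey cargo tub, 60 (x) x 54 (y) x 28 mm high, walls and floor 4 mm, dark ribs on the two long sides. Starts upright. Same both ways round. Origin: centre of its underside; x along its 60 mm length, z up. About 60 g.
- cab: loose solid grey driver's cab, 40 (x) x 44 (y) x 45 mm high, dark windows on all four sides and a dark roof hatch. Starts upright. Same both ways round. Origin: centre of its underside; x along its 40 mm length, z up. About 70 g.
- palette: bystander: round white ceramic mixing palette, 150 mm across, 14 mm high, on the other side of the loose parts from the foam. Origin: centre of its underside.
- glue: bystander: white glue bottle with orange cap, 44 mm across, 84 mm high, beyond the loose parts. Origin: centre of its underside.
- jar: bystander: small glass jar with black cap, 38 mm across, 45 mm high, beyond the loose parts. Origin: centre of its underside.
Things that resemble listed ones, but are neither listed nor needed, are in the scene too. What is shaped like the tub but pink is not meant. Of the things that look like the foam, the larger one is meant.

How it is judged:
On the way, in this order (a step that is already met when the one before it is completed fails the run):
1. the chassis is fully home in the foam cutout and released (x of chassis in the frame of foam between -0.008 and 0.008 m and y of chassis in the frame of foam between -0.008 and 0.008 m and z of chassis in the frame of foam between 0.013 and 0.019 m and angle between the x axis of chassis and the x axis of foam, either way round below 0.15 rad and linear speed of chassis below 0.02 m/s and contact force between the fingers and chassis below 0.3 N), for 0.2 s.
2. the deck is down flat over the chassis boss and released (x of deck in the frame of chassis between -0.008 and 0.008 m and y of deck in the frame of chassis between -0.008 and 0.008 m and z of deck in the frame of chassis between 0.033 and 0.039 m and angle between the x axis of deck and the x axis of chassis, either way round below 0.25 rad and linear speed of deck below 0.02 m/s and contact force between the fingers and deck below 0.3 N), for 0.2 s.
3. the tub sits on the long outline of the deck and is released (x of tub in the frame of deck between -0.034 and -0.018 m and y of tub in the frame of deck between -0.008 and 0.008 m and z of tub in the frame of deck between 0.011 and 0.017 m and angle between the x axis of tub and the x axis of deck, either way round below 0.25 rad and linear speed of tub below 0.02 m/s and contact force between the fingers and tub below 0.3 N), for 0.2 s.
4. the cab sits on the short outline of the deck and is released (x of cab in the frame of deck between 0.031 and 0.047 m and y of cab in the frame of deck between -0.008 and 0.008 m and z of cab in the frame of deck between 0.011 and 0.017 m and angle between the x axis of cab and the x axis of deck, either way round below 0.25 rad and linear speed of cab below 0.02 m/s and contact force between the fingers and cab below 0.3 N), for 0.2 s.
At the end, for the whole second after the job is handed in: Chassis in the cutout, deck on the chassis, tub and cab on their deck outlines, all released and at rest: each within 8 mm of its place along each axis and 3 mm in height, square within 0.25 rad (chassis 0.15 rad) (all of step 1 and all of step 2 and all of step 3 and all of step 4); the robot touches nothing.
It fails at once if the palette is moved more than 25 mm (distance of palette from where it was at the start of the episode above 0.025 m).
It fails at once if the glue is moved more than 25 mm (distance of glue from where it was at the start of the episode above 0.025 m).
It fails at once if the jar is moved more than 25 mm (distance of jar from where it was at the start of the episode above 0.025 m).
It also fails if it takes over 109 s, if anything falls off the work surface, if the arm or the gripper's body presses on something with over 40 N, if the wrist force passes 120 N, or if a joint passes its speed limit or range.

## Working session

There is one attempt and no reset: what is moved stays moved. The work goes in short steps, Python scripts to look and compute and a tool call to move; the robot and the scene stay as the last step left them, time stands still between calls to the robot, and variables do not carry over. Pictures are saved under pics/ and viewed, at most 14 in all, crops included, and the job is handed in when it is done.

Besides the shell and the picture viewer there is one more tool, called after ">>>" as name(argument=value, ...), one argument or row to a line, values as JSON. send_rows: Moves the arm, as the interface text tells. Its arguments: {"type":"object","properties":{"motion":{"type":"array"},"grip_force":{"type":"number"}},"required":["motion"]}

```bash
mkdir -p pics; cat > h.py <<'E'
import numpy as np, cv2
from bench import ctrl
def shot(name,fn):
    c=ctrl.read_camera(name); cv2.imwrite('pics/'+fn,cv2.cvtColor(c['color'],cv2.COLOR_RGB2BGR)); return c
def toworld(c,uv,z):
    K,R,p=np.array(c['K']),np.array(c['rotation']),np.array(c['position'])
    uv=np.atleast_2d(np.float64(uv)); d=(R@np.linalg.inv(K)@np.c_[uv,np.ones(len(uv))].T).T
    return (p+d*((z-p[2])/d[:,2])[:,None])[:,:2]
def proj(c,P):
    K,R,p=np.array(c['K']),np.array(c['rotation']),np.array(c['position'])
    q=(K@R.T@(np.atleast_2d(P)-p).T).T
    return q[:,:2]/q[:,2:]
E
python3 - <<'E'
from h import *
import pickle
D={}
for n in ['scene','side','wrist']:
    D[n]=shot(n,n+'0.png'); print(n,np.round(D[n]['position'],3),np.round(D[n]['rotation'],2).tolist(),np.round(D[n]['K'],0).tolist())
pickle.dump(D,open('d0.pkl','wb'))
a=cv2.imread('pics/scene0.png');print(a.shape)
print(ctrl.get_state(),ctrl.nose_length)
E
```

```text
scene [ 1.165 -0.066  0.658] [-2.31, 0.01, 1.44] [[364.0, 0.0, 260.0], [0.0, 364.0, 188.0], [0.0, 0.0, 1.0]]
side [0.29  0.709 0.937] [-2.45, -0.01, -2.82] [[391.0, 0.0, 256.0], [0.0, 391.0, 188.0], [0.0, 0.0, 1.0]]
wrist [0.625 0.079 0.374] [2.83, 0.0, -0.0] [[316.0, 0.0, 260.0], [0.0, 316.0, 192.0], [0.0, 0.0, 1.0]]
(384, 512, 3)
{'t': 0.15, 'joints': array([-0.10258819,  0.43506505,  0.02499396,  1.57389204, -0.01162294,
        1.13402256, -0.07506865]), 'qd': array([-0.00017009, -0.00161714,  0.00014866, -0.00469397,  0.00156307,
       -0.00116917, -0.00042983]), 'joint_efforts': array([ 1.93215681e-03, -6.70885992e+01,  1.02606665e+00, -3.16448736e+01,
        1.57136447e-02,  9.07747715e-03, -7.57739531e-05]), 'position': array([ 6.24624902e-01, -5.73309117e-05,  2.47703623e-01]), 'tcp_rot': array([-3.14035509e+00,  1.00753137e-04,  1.57071952e+00]), 'contact_force': array([ 0.26356895, -0.52555645,  0.78808788]), 'moment': array([ 0.03555674, -0.00533194,  0.02782099]), 'gripper_force': 0.0, 'grip_width': 0.08541952628088392} 0.017
```

View pics/scene0.png

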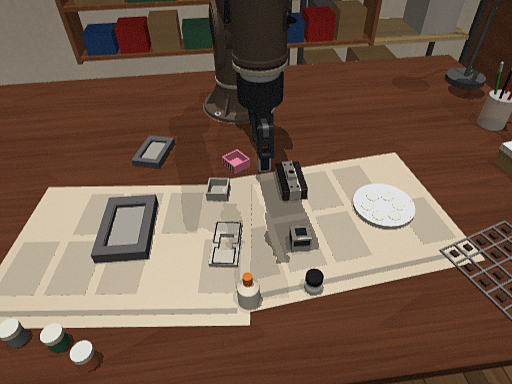

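View pics/side0.png

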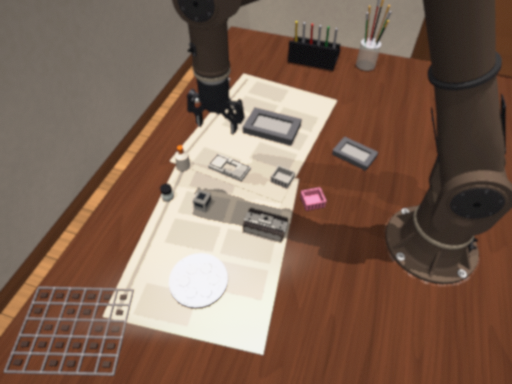

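Scene: the foam is at (127,228), deck (226,243), tub (218,188), cab (300,237), chassis (291,180), palette (384,205), glue (248,290) and jar (314,280). The pink tub at (236,161) and the small foam at (153,151) are decoys. Next I'll zoom in on the scene.

```bash
python3 - <<'E'
import cv2
a=cv2.imread('pics/scene0.png')[145:270,85:325]
cv2.imwrite('pics/c1.png',cv2.resize(a,None,fx=3.3,fy=3.3,interpolation=cv2.INTER_CUBIC))
E
```

```text
(no output)
```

View pics/c1.png

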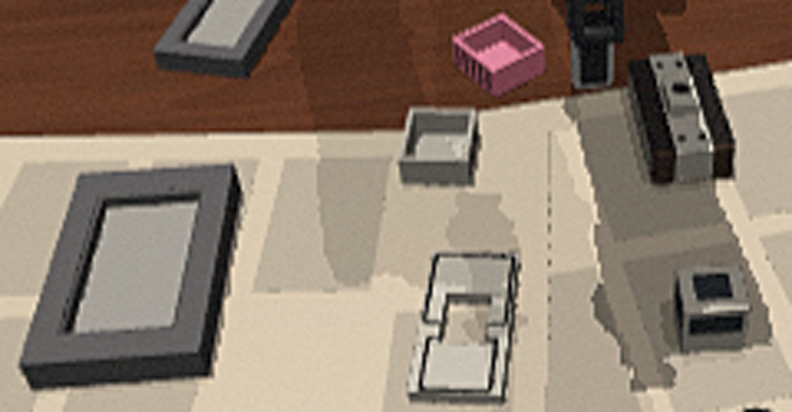

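View pics/wrist0.png

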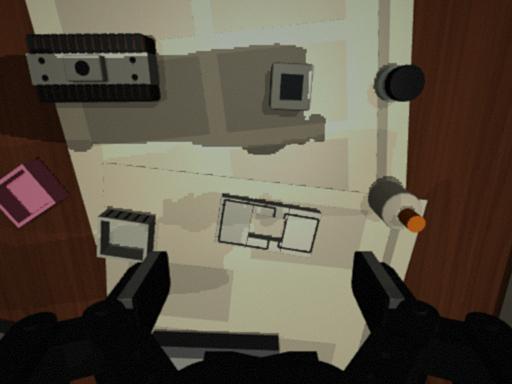

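Zooms: the deck's closed short outline is at the bottom, crop (460,365), so deck +x points to world +x. The wrist view shows the chassis lying roughly along world x at (93,68), with the cab, tub and deck below it. Now the positions.

```bash
python3 - <<'E'
from h import *
import pickle
D=pickle.load(open('d0.pkl','rb'))
def rep(n,cam,pts,z,crop=False):
    p=np.float64(pts); 
    if crop: p=p/3.3+[85,145]
    w=toworld(D[cam],p,z); e=np.linalg.norm(np.roll(w,-1,0)-w,axis=1)
    d=np.roll(w,-1,0)-w; ang=np.degrees(np.arctan2(d[:,1],d[:,0]))
    print(n,cam,'c',w.mean(0).round(4),'edges',e.round(3),'ang',ang.round(1))
rep('foam','scene',[(80,173),(238,165),(212,358),(24,367)],.03,1)
rep('deck','scene',[(433,254),(518,252),(503,394),(410,392)],.014,1)
rep('deck','wrist',[(223,200),(320,213),(315,253),(218,243)],.014)
rep('tub','scene',[(408,110),(478,110),(474,162),(402,157)],.028,1)
rep('tub','wrist',[(103,217),(156,217),(154,262),(98,254)],.028)
rep('cab','scene',[(678,268),(742,267),(748,310),(682,314)],.045,1)
rep('cab','wrist',[(276,64),(313,64),(310,109),(271,107)],.045)
rep('boss','wrist',[(65,55),(104,55),(104,81),(67,81)],.048)
rep('chassis','wrist',[(29,52),(155,51),(160,101),(38,101)],.036)
rep('glue','wrist',[(412,220)],.084); rep('jar','wrist',[(405,82)],.045)
E
```

```text
Traceback (most recent call last):
  File "h.py", line 8, in toworld
    return (p+d*((z-p[2])/d[:,2])[:,None])[:,:2]
                          ~^^^^^
IndexError: too many indices for array: array is 1-dimensional, but 2 were indexed
```

Rotation is given as roll, pitch, yaw; convert it.

```bash
sed -i "s/R,p=np.array(c\['K'\]),np.array(c\['rotation'\])/R,p=np.array(c['K']),Rot.from_euler('xyz',c['rotation']).as_matrix()/; 1a from scipy.spatial.transform import Rotation as Rot" h.py; cat >> h.py <<'E'
def rep(n,c,pts,z):
    w=toworld(c,pts,z); d=np.roll(w,-1,0)-w; e=np.linalg.norm(d,axis=1)
    ang=np.degrees(np.arctan2(d[:,1],d[:,0]))
    print(n,'c',w.mean(0).round(4),'edges',e.round(3),'ang',ang.round(1))
E
python3 - <<'E'
import h; from h import *
import pickle
D=pickle.load(open('d0.pkl','rb'))
def rep(n,cam,pts,z,crop=False):
    p=np.float64(pts)
    if crop: p=p/3.3+[85,145]
    h.rep(n+' '+cam,D[cam],p,z)
rep('foam','scene',[(80,173),(238,165),(212,358),(24,367)],.03,1)
rep('deck','scene',[(433,254),(518,252),(503,394),(410,392)],.014,1)
rep('deck','wrist',[(223,200),(320,213),(315,253),(218,243)],.014)
rep('tub','scene',[(408,110),(478,110),(474,162),(402,157)],.028,1)
rep('tub','wrist',[(103,217),(156,217),(154,262),(98,254)],.028)
rep('cab','scene',[(678,268),(742,267),(748,310),(682,314)],.045,1)
rep('cab','wrist',[(276,64),(313,64),(310,109),(271,107)],.045)
rep('boss','wrist',[(65,55),(104,55),(104,81),(67,81)],.048)
rep('chassis','wrist',[(29,52),(155,51),(160,101),(38,101)],.036)
rep('glue','wrist',[(412,220)],.084); rep('jar','wrist',[(405,82)],.045)
E
```

```text
foam scene c [ 0.5614 -0.3058] edges [0.119 0.183 0.121 0.182] ang [ 86.1  -0.8 -94.5 178.6]
deck scene c [ 0.6349 -0.0818] edges [0.061 0.123 0.06  0.12 ] ang [ 83.8  -9.8 -99.4 170.6]
deck wrist c [ 0.6349 -0.0832] edges [0.119 0.055 0.124 0.058] ang [ -8.1 -93.4 173.5  81.7]
tub scene c [ 0.459  -0.0903] edges [0.056 0.06  0.056 0.055] ang [  81.8   -6.8 -103.9  173.8]
tub wrist c [ 0.464  -0.0904] edges [0.063 0.061 0.069 0.051] ang [  0.  -98.2 170.7  74.4]
cab scene c [0.6578 0.0826] edges [0.043 0.037 0.043 0.04 ] ang [ 83.2  -7.1 -93.5 172.8]
cab wrist c [0.6557 0.0826] edges [0.036 0.042 0.039 0.04 ] ang [ -0.  -91.2 177.1  83.7]
boss wrist c [0.4554 0.0993] edges [0.037 0.024 0.036 0.023] ang [ -0.  -98.7 180.   83.9]
chassis wrist c [0.4584 0.092 ] edges [0.124 0.047 0.125 0.046] ang [  0.4 -89.7 180.   88.5]
glue wrist c [ 0.7742 -0.0433] edges [0.] ang [0.]
jar wrist c [0.766  0.0866] edges [0.] ang [0.]
```

>>> send_rows(
  motion=[
    {"dp":[0.019,-0.034,0],"twist":0,"fingers":0.085},
    {"dp":[0.019,-0.034,0],"twist":0,"fingers":0.085},
    {"dp":[0.019,-0.034,0],"twist":0,"fingers":0.085},
    {"dp":[0.019,-0.034,0],"twist":0,"fingers":0.085},
    {"dp":[0.02,-0.034,0],"twist":0,"fingers":0.085},
  ],
  grip_force=40,
)

```text
t: 0.78
position: [0.4537, 0.0965, 0.2482]
tcp_rot: [-3.141, 0.0, 1.571]
contact_force: [0.3, 0.4, -0.0]
grip_width: 0.0852
gripper_force: 0.0
```

>>> send_rows(
  motion=[
    {"dp":[0,0,0],"twist":10,"fingers":0.085},
    {"dp":[0,0,0],"twist":10,"fingers":0.085},
    {"dp":[0,0,0],"twist":10,"fingers":0.085},
    {"dp":[0,0,0],"twist":10,"fingers":0.085},
    {"dp":[0,0,0],"twist":10,"fingers":0.085},
    {"dp":[0,0,0],"twist":10,"fingers":0.085},
    {"dp":[0,0,0],"twist":10,"fingers":0.085},
    {"dp":[0,0,0],"twist":10,"fingers":0.085},
    {"dp":[0,0,0],"twist":10,"fingers":0.085},
    {"dp":[0,0,0],"twist":0,"fingers":0.085},
  ],
)

```text
t: 2.02
position: [0.4549, 0.096, 0.2482]
tcp_rot: [3.141, 0.0, 0.001]
contact_force: [-0.8, -0.2, 0.3]
grip_width: 0.0851
gripper_force: 0.0
```

```bash
python3 - <<'E'
from h import *
import pickle
c=shot('wrist','w1.png'); pickle.dump(c,open('d1.pkl','wb')); print(c['position'],c['rotation'])
c2=shot('scene','s1.png'); pickle.dump(c2,open('d1s.pkl','wb'))
s=ctrl.get_state(); print(s['position'],s['tcp_rot'],s['joints'].round(2))
E
```

```text
[0.5335731  0.09628501 0.37430328] [ 2.82870531e+00  5.47079579e-05 -1.57008914e+00]
[0.45492045 0.09603449 0.24824484] [3.14151010e+00 1.22083685e-04 4.21280731e-03] [-0.45  0.17  0.15  1.96 -0.03  1.02 -1.86]
```

View pics/w1.png

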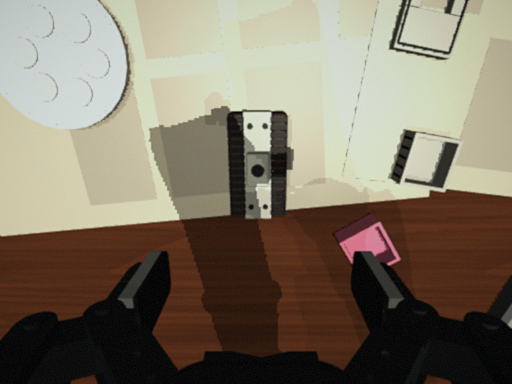

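The chassis shows square-on, with track corners at (228,112), (287,112), (286,216) and (231,217). Its boss hole is at (258,170).

```bash
python3 - <<'E'
from h import *
import pickle
c=pickle.load(open('d1.pkl','rb'))
rep('chassis',c,[(228,112),(287,112),(286,216),(231,217)],.036)
rep('boss',c,[(247,153),(270,153),(270,185),(247,185)],.048)
rep('bossholetop',c,[(257.5,170.5)],.048)
# row/col profile for edges along track: columns at row 150 and 200
g=cv2.cvtColor(c['color'],cv2.COLOR_RGB2GRAY)
for r in (130,165,200): print(r,g[r,222:294].tolist())
rep('tub',c,[(406,130),(460,137),(447,190),(393,180)],.028)
E
```

```text
chassis c [0.4535 0.0989] edges [0.061 0.116 0.063 0.118] ang [-9.00e+01 -1.79e+02  9.12e+01 -1.00e-01]
boss c [0.4538 0.0983] edges [0.024 0.035 0.025 0.035] ang [ -90.  -179.4   90.    -0.7]
bossholetop c [0.4525 0.0993] edges [0.] ang [0.]
130 [122, 121, 122, 121, 114, 66, 23, 18, 21, 24, 23, 19, 25, 24, 23, 26, 25, 28, 36, 32, 48, 121, 207, 223, 219, 220, 215, 212, 214, 220, 222, 218, 219, 219, 221, 219, 219, 221, 219, 220, 223, 224, 218, 217, 224, 223, 224, 216, 162, 78, 35, 34, 50, 62, 55, 64, 59, 66, 51, 47, 45, 44, 42, 30, 50, 123, 186, 195, 191, 195, 208, 213]
165 [119, 119, 119, 121, 123, 112, 76, 30, 21, 21, 22, 24, 24, 15, 19, 21, 22, 24, 22, 22, 17, 22, 59, 107, 103, 116, 132, 133, 130, 133, 125, 111, 82, 47, 31, 30, 27, 40, 69, 95, 122, 128, 113, 107, 108, 99, 86, 80, 77, 32, 8, 15, 11, 14, 16, 15, 15, 14, 13, 17, 13, 14, 9, 12, 37, 69, 73, 75, 74, 93, 134, 196]
200 [136, 132, 135, 136, 136, 136, 137, 123, 54, 14, 19, 20, 18, 20, 20, 22, 15, 21, 21, 23, 19, 19, 24, 54, 97, 98, 101, 100, 102, 102, 101, 99, 102, 100, 94, 96, 129, 190, 200, 198, 197, 197, 198, 198, 199, 198, 202, 197, 173, 83, 39, 44, 44, 42, 38, 34, 40, 33, 39, 34, 37, 33, 28, 63, 136, 183, 189, 186, 184, 184, 187, 186]
tub c [ 0.4597 -0.0888] edges [0.06  0.061 0.065 0.057] ang [-97.1 177.   79.4  -6.9]
```

>>> send_rows(
  motion=[
    {"dp":[-0.001,-0.0025,0.04],"twist":0,"fingers":0.085},
    {"dp":[0,0,0.045],"twist":0,"fingers":0.085},
    {"dp":[0,0,0.045],"twist":0,"fingers":0.085},
    {"dp":[0,0,0.04],"twist":0,"fingers":0.085},
    {"dp":[0,0,0.025],"twist":0,"fingers":0.085},
    {"dp":[0,0,0.0125],"twist":0,"fingers":0.085},
    {"dp":[0,0,0.0075],"twist":0,"fingers":0.085},
    {"dp":[0,0,0],"twist":0,"fingers":0.085},
  ],
)

```text
t: 3.12
position: [0.4543, 0.0986, 0.0335]
tcp_rot: [-3.141, -0.0, 0.0]
contact_force: [-0.0, -0.3, -0.1]
grip_width: 0.0851
gripper_force: 0.0
```

>>> send_rows(
  motion=[
    {"dp":[0,0,0],"twist":0,"fingers":0.055},
    {"dp":[0,0,0],"twist":0,"fingers":0.055},
    {"dp":[0,0,0],"twist":0,"fingers":0.055},
    {"dp":[0,0,0],"twist":0,"fingers":0.055},
    {"dp":[0,0,0],"twist":0,"fingers":0.055},
  ],
  grip_force=40,
)

```text
t: 3.75
position: [0.4546, 0.0987, 0.0343]
tcp_rot: [-3.141, -0.002, 0.0]
contact_force: [-0.7, -0.1, 6.5]
grip_width: 0.063
gripper_force: 43.1
```

>>> send_rows(
  motion=[
    {"dp":[0,0,-0.02],"twist":0,"fingers":0.055},
    {"dp":[0,0,-0.04],"twist":0,"fingers":0.055},
    {"dp":[0,0,-0.05],"twist":0,"fingers":0.055},
    {"dp":[0,0.02,-0.05],"twist":0,"fingers":0.055},
    {"dp":[0,0.035,-0.04],"twist":0,"fingers":0.055},
    {"dp":[-0.005,0.05,-0.02],"twist":0,"fingers":0.055},
    {"dp":[-0.01,0.05,0],"twist":0,"fingers":0.055},
    {"dp":[-0.01,0.05,0],"twist":0,"fingers":0.055},
    {"dp":[-0.01,0.05,0],"twist":0,"fingers":0.055},
  ],
)

```text
t: 4.88
position: [0.4182, -0.158, 0.2539]
tcp_rot: [-3.141, -0.001, 0.0]
contact_force: [1.2, -0.3, -2.1]
grip_width: 0.0631
gripper_force: 46.3
```

>>> send_rows(
  motion=[
    {"dp":[0,0.05,0],"twist":0,"fingers":0.055},
    {"dp":[0,0.05,0],"twist":0,"fingers":0.055},
    {"dp":[0,0.035,0],"twist":0,"fingers":0.055},
    {"dp":[0,0.015,0],"twist":0,"fingers":0.055},
    {"dp":[0,0,0],"twist":0,"fingers":0.055},
    {"dp":[0,0,0],"twist":0,"fingers":0.055},
  ],
)

```text
t: 5.62
position: [0.4193, -0.3048, 0.2532]
tcp_rot: [-3.14, 0.0, 0.002]
contact_force: [-0.0, -0.1, -1.8]
grip_width: 0.0627
gripper_force: 46.2
```

```bash
python3 - <<'E'
from h import *
import pickle
c=shot('wrist','w2.png'); pickle.dump(c,open('d2.pkl','wb'))
s=ctrl.get_state(); print(s['position'],s['tcp_rot'],s['joints'].round(2),s['grip_width'],s['gripper_force'])
E
```

```text
[ 0.41932138 -0.30478961  0.2532721 ] [-3.14055290e+00 -3.33526158e-05  2.08658499e-03] [ 0.17  0.26  0.45  1.85 -0.13  1.06 -0.9 ] 0.06271801159214324 46.22565686702728
```

View pics/w2.png

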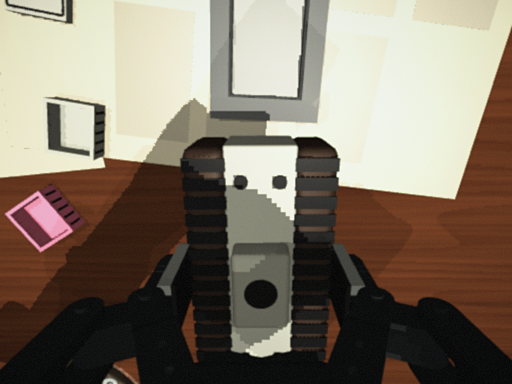

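The held chassis fills the lower middle of the view. The foam's near end is at about row 122, columns 209–323, and its cutout mouth is at columns 230–305. I'll zoom in on it.

```bash
python3 - <<'E'
import cv2
a=cv2.imread('pics/w2.png')[0:130,200:340]
cv2.imwrite('pics/c2.png',cv2.resize(a,None,fx=4.5,fy=4.5,interpolation=cv2.INTER_CUBIC))
E
```

```text
(no output)
```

View pics/c2.png

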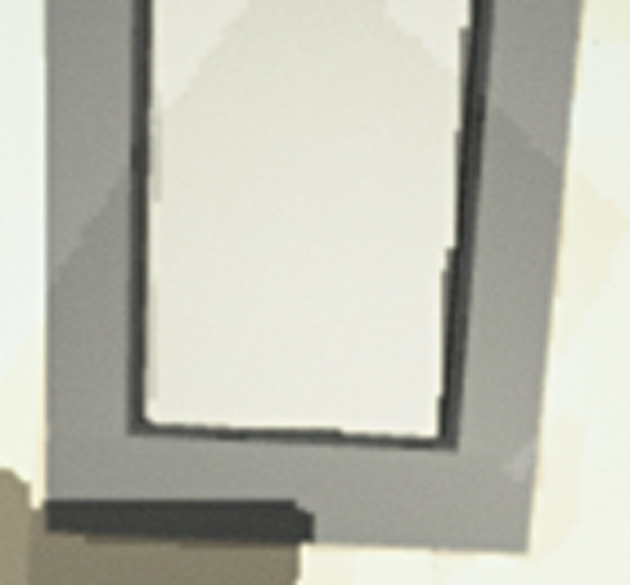

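```bash
python3 - <<'E'
from h import *
import pickle
c=pickle.load(open('d2.pkl','rb'));f=lambda p:np.float64(p)/4.5+[200,0]
rep('outer',c,f([(45,0),(585,0),(527,551),(47,541)]),.03)
print(toworld(c,f([(45,0),(585,0),(527,551),(47,541)]),.03).round(4))
rep('mouth30',c,f([(135,0),(490,0),(457,450),(129,433)]),.03)
print(toworld(c,f([(135,0),(490,0),(457,450),(129,433)]),.03).round(4))
rep('floor',c,f([(155,0),(467,0),(440,440),(147,422)]),.016)
print('scene again')
s=pickle.load(open('d1s.pkl','rb'))
E
```

```text
outer c [ 0.5236 -0.3106] edges [0.116 0.117 0.116 0.114] ang [-89.9 177.1  88.9  -2.5]
[[ 0.5812 -0.2551]
 [ 0.5813 -0.3716]
 [ 0.4648 -0.3657]
 [ 0.467  -0.2502]]
mouth30 c [ 0.5357 -0.311 ] edges [0.077 0.093 0.077 0.089] ang [-89.9 178.   87.2  -2.5]
[[ 0.5812 -0.2746]
 [ 0.5813 -0.3511]
 [ 0.4881 -0.3478]
 [ 0.4919 -0.2706]]
floor c [ 0.5384 -0.3112] edges [0.07  0.095 0.072 0.09 ] ang [-89.9 178.5  86.7  -2.6]
scene again
```

```bash
cat >> h.py <<'E'
from scipy.optimize import minimize
def rect(l,w,z,n=60,cx=0):
    t=np.linspace(-1,1,n)[:,None]; o=np.ones_like(t)
    xy=np.r_[np.c_[t*l/2,o*w/2],np.c_[t*l/2,-o*w/2],np.c_[o*l/2,t*w/2],np.c_[-o*l/2,t*w/2]]
    return np.c_[xy[:,0]+cx,xy[:,1],np.full(len(xy),z)]
def place(P,q):
    cs,sn=np.cos(q[2]),np.sin(q[2]); return np.c_[P[:,0]*cs-P[:,1]*sn+q[0],P[:,0]*sn+P[:,1]*cs+q[1],P[:,2]]
def fit(c,P,q0,lo=40,hi=110,rowmax=384,span=(.008,.008,.06)):
    g=cv2.GaussianBlur(cv2.cvtColor(c['color'],cv2.COLOR_RGB2GRAY),(3,3),0)
    dt=cv2.distanceTransform(255-cv2.Canny(g,lo,hi),cv2.DIST_L2,5)
    def cost(q):
        u=proj(c,place(P,q)).astype(np.float32)
        m=(u[:,0]>1)&(u[:,0]<510)&(u[:,1]>1)&(u[:,1]<min(rowmax,382)); u=u[m]
        d=cv2.remap(dt,u[:,:1].copy(),u[:,1:].copy(),cv2.INTER_LINEAR)
        return np.minimum(d,4).mean()
    best=min((minimize(cost,np.array(q0)+np.random.default_rng(i).uniform(-1,1,3)*span*(i>0),method='Nelder-Mead',options=dict(xatol=1e-5,fatol=1e-5,initial_simplex=None)) for i in range(40)),key=lambda r:r.fun)
    return best.x.round(4),round(best.fun,2)
E
python3 - <<'E'
from h import *
import pickle
D=pickle.load(open('d0.pkl','rb'));w=pickle.load(open('d2.pkl','rb'))
P=np.r_[rect(.18,.116,.03),rect(.134,.078,.03)]
q0=(.5575,-.310,-.042)
print('wrist',fit(w,P,q0,rowmax=124)); print('scene',fit(D['scene'],P,q0)); print('side',fit(D['side'],P,q0)); print('scene outer',fit(D['scene'],P[:240],q0))
for n,l,wd,z,q in [('deck',.124,.062,.014,(.635,-.0825,-.14)),('tub',.06,.054,.028,(.4605,-.0895,-.12)),('cab',.04,.044,.045,(.657,.0826,-.06))]:
    for k in('scene','wrist','side'): print(n,k,fit(D[k],rect(l,wd,z),q))
E
```

```text
wrist (array([ 0.5569, -0.3116, -0.0417]), np.float64(0.38))
scene (array([ 0.557 , -0.3113, -0.0391]), np.float64(0.71))
side (array([ 0.5556, -0.3092, -0.0352]), np.float64(1.09))
scene outer (array([ 0.5568, -0.3113, -0.0404]), np.float64(0.28))
deck scene (array([ 0.6409, -0.0811, -0.1567]), np.float64(0.38))
deck wrist (array([ 0.6322, -0.0785, -0.1773]), np.float64(0.67))
deck side (array([ 0.629 , -0.0704, -0.147 ]), np.float64(0.43))
tub scene (array([ 0.4567, -0.0879, -0.1447]), np.float64(0.38))
tub wrist (array([ 0.4573, -0.0895, -0.1983]), np.float64(0.98))
tub side (array([ 0.4475, -0.0869, -0.1919]), np.float64(0.5))
cab scene (array([ 0.6867,  0.0737, -0.1175]), np.float64(0.54))
cab wrist (array([ 0.655 ,  0.083 , -0.0574]), np.float64(0.74))
cab side (array([ 0.6435,  0.0984, -0.0033]), np.float64(0.7))
```

```bash
python3 - <<'E'
from h import *
import pickle
c=pickle.load(open('d2.pkl','rb'))
rep('boss',c,[(231,244),(291,244),(288,328),(230,328)],.267)
rep('hole',c,[(260.5,294)],.267)
rep('front edge',c,[(183,160),(338,160)],.255)
rep('front',c,[(225,137),(295,137)],.25)
E
```

```text
boss c [ 0.42   -0.3044] edges [0.024 0.04  0.025 0.04 ] ang [-89.9 179.9  90.1  -2.2]
hole c [ 0.4171 -0.3046] edges [0.] ang [0.]
front edge c [ 0.4714 -0.3045] edges [0.062 0.062] ang [-89.9  90.1]
front c [ 0.4798 -0.3043] edges [0.028 0.028] ang [-89.9  90.1]
```

>>> send_rows(
  motion=[
    {"dp":[0.02,0.0066,0],"twist":2.3,"fingers":0.055},
    {"dp":[0.04,0,0],"twist":0,"fingers":0.055},
    {"dp":[0.04,0,0],"twist":0,"fingers":0.055},
    {"dp":[0.03,0.0,0.02],"twist":0,"fingers":0.055},
    {"dp":[0.008,0,0.04],"twist":0,"fingers":0.055},
    {"dp":[0,0,0.04],"twist":0,"fingers":0.055},
    {"dp":[0,0,0.03],"twist":0,"fingers":0.055},
    {"dp":[0,0,0],"twist":0,"fingers":0.055},
    {"dp":[0,0,0],"twist":0,"fingers":0.055},
  ],
)

```text
t: 6.8
position: [0.5578, -0.3176, 0.1247]
tcp_rot: [3.141, -0.002, -0.039]
contact_force: [0.6, -0.2, -1.3]
grip_width: 0.063
gripper_force: 46.2
```

>>> send_rows(
  motion=[
    {"dp":[-0.0005,-0.0062,0.0],"twist":0,"fingers":0.055},
    {"dp":[0,0,0.03],"twist":0,"fingers":0.055},
    {"dp":[0,0,0.02],"twist":0,"fingers":0.055},
    {"dp":[0,0,0.006],"twist":0,"fingers":0.055},
    {"dp":[0,0,0.006],"twist":0,"fingers":0.055},
    {"dp":[0,0,0.005],"twist":0,"fingers":0.055},
    {"dp":[0,0,0.004],"twist":0,"fingers":0.055},
    {"dp":[0,0,0],"twist":0,"fingers":0.055},
  ],
)

```text
t: 7.8
position: [0.5566, -0.3116, 0.0522]
tcp_rot: [-3.142, 0.0, -0.04]
contact_force: [-0.2, 0.5, -2.2]
grip_width: 0.0627
gripper_force: 46.2
```

Still in free air, so continue down.

>>> send_rows(
  motion=[
    {"dp":[0,0,0.0015],"twist":0,"fingers":0.055},
    {"dp":[0,0,0.0015],"twist":0,"fingers":0.055},
    {"dp":[0,0,0],"twist":0,"fingers":0.055},
  ],
)

```text
t: 8.18
position: [0.5569, -0.3118, 0.0505]
tcp_rot: [-3.142, -0.001, -0.04]
contact_force: [-2.2, 2.0, 8.7]
grip_width: 0.063
gripper_force: 47.4
```

>>> send_rows(
  motion=[
    {"dp":[0,0,0],"twist":0,"fingers":0.085},
    {"dp":[0,0,0],"twist":0,"fingers":0.085},
    {"dp":[0,0,0],"twist":0,"fingers":0.085},
    {"dp":[0,0,-0.02],"twist":0,"fingers":0.085},
    {"dp":[0,0,-0.04],"twist":0,"fingers":0.085},
    {"dp":[0,0,-0.05],"twist":0,"fingers":0.085},
    {"dp":[0,0,-0.05],"twist":0,"fingers":0.085},
    {"dp":[0,0,-0.04],"twist":0,"fingers":0.085},
    {"dp":[0,0,0],"twist":-2.3,"fingers":0.085},
    {"dp":[0,0,0],"twist":0,"fingers":0.085},
  ],
)

```text
t: 9.43
position: [0.5564, -0.3115, 0.2497]
tcp_rot: [-3.141, -0.0, 0.0]
contact_force: [-0.5, 0.4, -0.2]
grip_width: 0.0851
gripper_force: 0.0
```

```bash
python3 - <<'E'
from h import *
import pickle
c=shot('wrist','w3.png'); pickle.dump(c,open('d3.pkl','wb'))
s=ctrl.get_state(); print(s['position'],s['tcp_rot'])
q=(.5568,-.3114,-.04)
print('chassis',fit(c,rect(.120,.064,.052),q)); print('boss',fit(c,rect(.036,.024,.064),q)); print('foam',fit(c,rect(.18,.116,.03),q))
cv2.imwrite('pics/c3.png',cv2.resize(cv2.imread('pics/w3.png')[60:270,160:360],None,fx=2.8,fy=2.8,interpolation=cv2.INTER_CUBIC))
E
```

```text
[ 0.55611815 -0.31127671  0.24886498] [-3.14091875e+00  9.09212401e-04 -4.21395340e-04]
chassis (array([ 0.5551, -0.3122, -0.029 ]), np.float64(1.09))
boss (array([ 0.5543, -0.3094, -0.0389]), np.float64(0.92))
foam (array([ 0.5568, -0.3115, -0.0449]), np.float64(0.27))
```

View pics/c3.png

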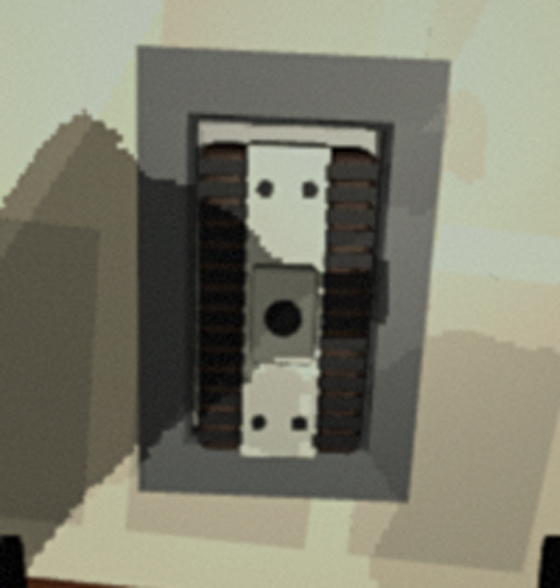

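The chassis is down flat in the cutout with a margin all round; the boss hole is at about (261,174) full-frame. On to the deck.

>>> send_rows(
  motion=[
    {"dp":[0.0156,-0.045,0],"twist":0,"fingers":0.085},
    {"dp":[0.0156,-0.045,0],"twist":0,"fingers":0.085},
    {"dp":[0.0156,-0.045,0],"twist":0,"fingers":0.085},
    {"dp":[0.0156,-0.045,0],"twist":0,"fingers":0.085},
    {"dp":[0.0156,-0.045,0],"twist":0,"fingers":0.085},
    {"dp":[0,0,0],"twist":8.5,"fingers":0.085},
    {"dp":[0,0,0],"twist":0,"fingers":0.085},
    {"dp":[0,0,0],"twist":0,"fingers":0.085},
  ],
)

```text
t: 10.48
position: [0.6341, -0.0876, 0.2488]
tcp_rot: [3.141, 0.001, -0.147]
contact_force: [-0.6, 0.1, 0.1]
grip_width: 0.0852
gripper_force: 0.0
```

```bash
python3 - <<'E'
from h import *
import pickle
c0=pickle.load(open('d3.pkl','rb')); rep('hole',c0,[(261.1,173.6)],.064)
rep('chassis tracks', c0, np.float64([(200,146),(376,150),(360,452),(200,446)])/2.8+[160,60],.052)
c=shot('wrist','w4.png'); pickle.dump(c,open('d4.pkl','wb'))
s=ctrl.get_state(); print(s['position'],s['tcp_rot'])
q=(.635,-.082,-.15)
P=np.r_[rect(.124,.062,.014)]; 
print('deck',fit(c,P,q)); print('window',fit(c,rect(.044,.032,.014),q)); print('both',fit(c,np.r_[P,rect(.044,.032,.014)],q)); print('small',fit(c,rect(.042,.046,.014,cx=.039),q))
print('base',fit(c,rect(.124,.062,.0),q))
cv2.imwrite('pics/c4.png',cv2.resize(cv2.imread('pics/w4.png')[40:290,110:410],None,fx=2.4,fy=2.4,interpolation=cv2.INTER_CUBIC))
E
```

```text
hole c [ 0.5545 -0.3119] edges [0.] ang [0.]
chassis tracks c [ 0.5558 -0.3122] edges [0.063 0.116 0.063 0.115] ang [-91.3 178.8  87.7  -1.6]
[ 0.6341859  -0.08770742  0.24896108] [ 3.14107487e+00  7.25156932e-04 -1.47703310e-01]
deck (array([ 0.6333, -0.0847, -0.1868]), np.float64(1.13))
window (array([ 0.6318, -0.0828, -0.1652]), np.float64(0.78))
both (array([ 0.6326, -0.083 , -0.1571]), np.float64(1.01))
small (array([ 0.6301, -0.0849, -0.1689]), np.float64(0.34))
base (array([ 0.6326, -0.0834, -0.1837]), np.float64(0.75))
```

View pics/c4.png

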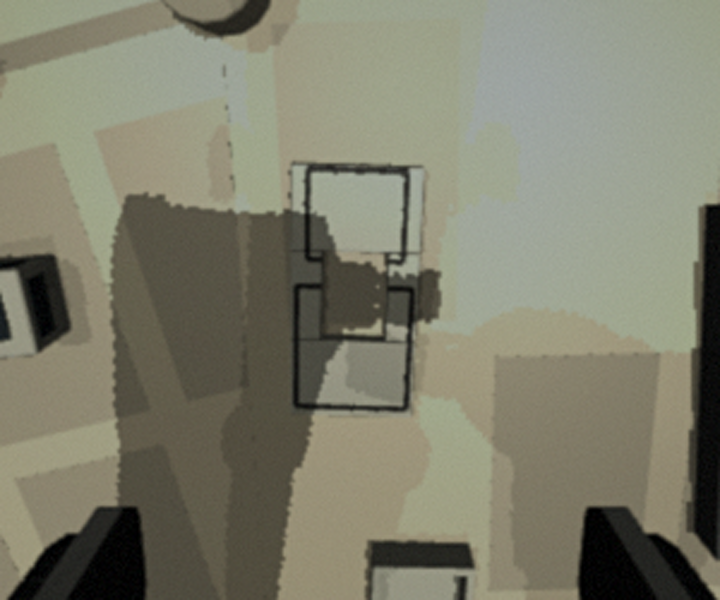

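The deck is seen from above, cab end up. Its top corners are at crop (290,163), (424,168), (413,412) and (292,410), with the window around (354,296).

```bash
python3 - <<'E'
from h import *
import pickle
c=pickle.load(open('d4.pkl','rb')); f=lambda p:np.float64(p)/2.4+[110,40]
rep('deck',c,f([(290,163),(424,168),(413,412),(292,410)]),.014)
rep('short',c,f([(307,168),(408,170),(406,261),(307,259)]),.014)
rep('long',c,f([(296,285),(413,288),(409,408),(296,406)]),.014)
rep('window',c,f([(322,252),(387,254),(385,339),(322,337)]),.014)
E
```

```text
deck c [ 0.6327 -0.0842] edges [0.062 0.121 0.062 0.122] ang [-100.5  170.4   80.5   -9.6]
short c [ 0.67  -0.091] edges [0.047 0.042 0.047 0.042] ang [-99.6 171.3  80.4  -9.7]
long c [ 0.6058 -0.0796] edges [0.057 0.062 0.058 0.063] ang [-99.9 170.9  80.5 -10. ]
window c [ 0.6319 -0.0838] edges [0.031 0.042 0.031 0.042] ang [-100.2  170.8   79.7   -9.4]
```

>>> send_rows(
  motion=[
    {"dp":[0,0,0],"twist":1.1,"fingers":0.085},
    {"dp":[-0.0028,-0.0033,0.03],"twist":0,"fingers":0.085},
    {"dp":[0,0,0.05],"twist":0,"fingers":0.085},
    {"dp":[0,0,0.05],"twist":0,"fingers":0.085},
    {"dp":[0,0,0.05],"twist":0,"fingers":0.085},
    {"dp":[0,0,0.03],"twist":0,"fingers":0.085},
    {"dp":[0,0,0.015],"twist":0,"fingers":0.085},
    {"dp":[0,0,0.005],"twist":0,"fingers":0.085},
    {"dp":[0,0,0.0],"twist":0,"fingers":0.085},
  ],
)

```text
t: 11.65
position: [0.6331, -0.0831, 0.0202]
tcp_rot: [-3.141, -0.001, -0.168]
contact_force: [0.8, -0.5, 0.5]
grip_width: 0.0846
gripper_force: 0.0
```

>>> send_rows(
  motion=[
    {"dp":[0,0,0.0015],"twist":0,"fingers":0.085},
    {"dp":[0,0,0.0015],"twist":0,"fingers":0.085},
    {"dp":[0,0,0.0],"twist":0,"fingers":0.085},
  ],
)

```text
t: 12.02
position: [0.6326, -0.0829, 0.0166]
tcp_rot: [-3.142, -0.0, -0.168]
contact_force: [-0.2, 0.7, -0.3]
grip_width: 0.0847
gripper_force: 0.0
```

>>> send_rows(
  motion=[
    {"dp":[0,0,0.0025],"twist":0,"fingers":0.07},
    {"dp":[0,0,0.0],"twist":0,"fingers":0.07},
    {"dp":[0,0,0.0],"twist":0,"fingers":0.07},
    {"dp":[0,0,0.0],"twist":0,"fingers":0.07},
  ],
)

```text
t: 12.52
position: [0.6325, -0.083, 0.0138]
tcp_rot: [3.142, -0.0, -0.168]
contact_force: [-0.5, 0.5, 0.4]
grip_width: 0.0702
gripper_force: 0.0
```

>>> send_rows(
  motion=[
    {"dp":[0,0,0],"twist":0,"fingers":0.052},
    {"dp":[0,0,0],"twist":0,"fingers":0.052},
    {"dp":[0,0,0],"twist":0,"fingers":0.052},
    {"dp":[0,0,0],"twist":0,"fingers":0.052},
  ],
  grip_force=30,
)

```text
t: 13.02
position: [0.6325, -0.0829, 0.014]
tcp_rot: [-3.142, -0.0, -0.168]
contact_force: [-1.3, 0.2, 4.7]
grip_width: 0.0614
gripper_force: 33.4
```

>>> send_rows(
  motion=[
    {"dp":[0,0,-0.02],"twist":0,"fingers":0.052},
    {"dp":[0,0,-0.04],"twist":0,"fingers":0.052},
    {"dp":[0,0,-0.05],"twist":-7.4,"fingers":0.052},
    {"dp":[-0.0084,0.0318,-0.03],"twist":0,"fingers":0.052},
    {"dp":[-0.015,0.05,0],"twist":0,"fingers":0.052},
    {"dp":[-0.015,0.05,0],"twist":0,"fingers":0.052},
    {"dp":[-0.015,0.05,0],"twist":0,"fingers":0.052},
    {"dp":[-0.01,0.035,0],"twist":0,"fingers":0.052},
    {"dp":[-0.005,0.015,0],"twist":0,"fingers":0.052},
    {"dp":[0,0,0],"twist":0,"fingers":0.052},
  ],
)

```text
t: 14.28
position: [0.5549, -0.3125, 0.1544]
tcp_rot: [3.141, -0.0, -0.04]
contact_force: [0.4, 0.8, -0.5]
grip_width: 0.0613
gripper_force: 33.2
```

```bash
python3 - <<'E'
from h import *
import pickle
s=ctrl.get_state(); print(s['position'],s['tcp_rot'],s['grip_width'])
c=shot('wrist','w5.png'); pickle.dump(c,open('d5.pkl','wb'))
cv2.imwrite('pics/c5.png',cv2.resize(cv2.imread('pics/w5.png')[100:384,130:390],None,fx=2.1,fy=2.1,interpolation=cv2.INTER_CUBIC))
E
```

```text
[ 0.55488948 -0.31246626  0.15435315] [ 3.14144184e+00 -3.32378368e-04 -4.00249988e-02] 0.061283441094269156
```

View pics/c5.png

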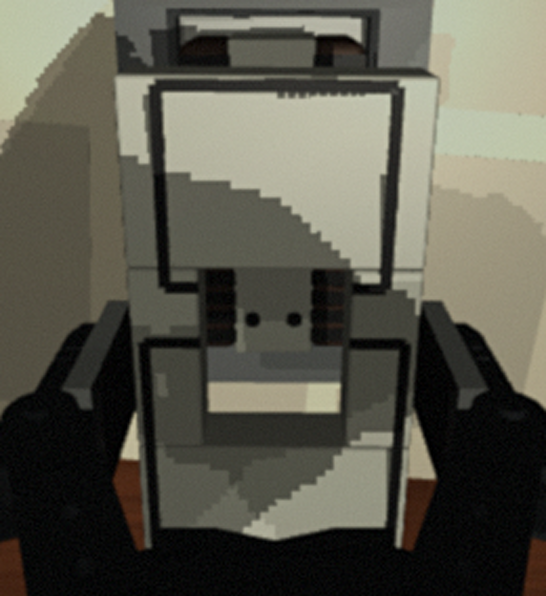

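The deck is held level over the foam. Its window is at crop (205–351, 268–445), with the chassis visible through it.

```bash
python3 - <<'E'
from h import *
import pickle
c=pickle.load(open('d5.pkl','rb')); f=lambda p:np.float64(p)/2.1+[130,100]
rep('window',c,f([(203,268),(352,268),(350,446),(202,445)]),.154)
rep('short',c,f([(153,87),(398,87),(387,289),(164,288)]),.154)
rep('front',c,f([(116,73),(438,76)]),.154)
E
```

```text
window c [ 0.5545 -0.3128] edges [0.031 0.044 0.034 0.044] ang [-92.3 179.2  87.2  -4.5]
short c [ 0.5929 -0.3141] edges [0.047 0.042 0.047 0.042] ang [-92.3 177.8  87.4  -2.4]
front c [ 0.6164 -0.3153] edges [0.061 0.061] ang [-92.8  87.2]
```

>>> send_rows(
  motion=[
    {"dp":[0.0008,-0.0005,0.03],"twist":0,"fingers":0.052},
    {"dp":[0,0,0.03],"twist":0,"fingers":0.052},
    {"dp":[0,0,0.01],"twist":0,"fingers":0.052},
    {"dp":[0,0,0.006],"twist":0,"fingers":0.052},
    {"dp":[0,0,0.005],"twist":0,"fingers":0.052},
    {"dp":[0,0,0.004],"twist":0,"fingers":0.052},
    {"dp":[0,0,0],"twist":0,"fingers":0.052},
    {"dp":[0,0,0],"twist":0,"fingers":0.052},
  ],
)

```text
t: 15.32
position: [0.5562, -0.3116, 0.0692]
tcp_rot: [3.141, -0.001, -0.039]
contact_force: [0.5, 0.4, -1.2]
grip_width: 0.0613
gripper_force: 33.1
```

>>> send_rows(
  motion=[
    {"dp":[0,0,0.0015],"twist":0,"fingers":0.052},
    {"dp":[0,0,0.0015],"twist":0,"fingers":0.052},
    {"dp":[0,0,0],"twist":0,"fingers":0.052},
  ],
)

```text
t: 15.7
position: [0.5561, -0.3115, 0.0661]
tcp_rot: [3.142, -0.0, -0.039]
contact_force: [-0.2, -0.1, 2.3]
grip_width: 0.0614
gripper_force: 33.6
```

>>> send_rows(
  motion=[
    {"dp":[0,0,0],"twist":0,"fingers":0.085},
    {"dp":[0,0,0],"twist":0,"fingers":0.085},
    {"dp":[0,0,0],"twist":0,"fingers":0.085},
    {"dp":[0,0,-0.02],"twist":0,"fingers":0.085},
    {"dp":[0,0,-0.04],"twist":0,"fingers":0.085},
    {"dp":[0,0,-0.05],"twist":0,"fingers":0.085},
    {"dp":[0,0,-0.05],"twist":0,"fingers":0.085},
    {"dp":[0,0,-0.025],"twist":0,"fingers":0.085},
    {"dp":[0,0,0],"twist":0,"fingers":0.085},
    {"dp":[0,0,0],"twist":0,"fingers":0.085},
  ],
)

```text
t: 16.95
position: [0.5557, -0.3112, 0.2508]
tcp_rot: [-3.141, 0.0, -0.039]
contact_force: [1.3, 0.5, -0.3]
grip_width: 0.0847
gripper_force: 0.0
```

```bash
python3 - <<'E'
from h import *
import pickle
s=ctrl.get_state(); print(s['position'],s['tcp_rot'],s['grip_width'])
c=shot('wrist','w6.png'); pickle.dump(c,open('d6.pkl','wb'))
q=(.5555,-.3118,-.04)
print(fit(c,rect(.042,.046,.066,cx=.039),q),fit(c,rect(.062,.056,.066,cx=-.026),q),fit(c,rect(.044,.032,.066),q),fit(c,rect(.124,.062,.066),q))
cv2.imwrite('pics/c6.png',cv2.resize(cv2.imread('pics/w6.png')[50:270,160:360],None,fx=2.7,fy=2.7,interpolation=cv2.INTER_CUBIC))
E
```

```text
[ 0.55565881 -0.31120717  0.25081866] [-3.14132529e+00  1.85002256e-04 -3.85048252e-02] 0.08472475522144156
(array([ 0.5545, -0.3128, -0.0394]), np.float64(0.35)) (array([ 0.5541, -0.3121, -0.0391]), np.float64(0.42)) (array([ 0.5552, -0.3113, -0.0562]), np.float64(0.59)) (array([ 0.5632, -0.3116, -0.0493]), np.float64(0.48))
```

View pics/c6.png

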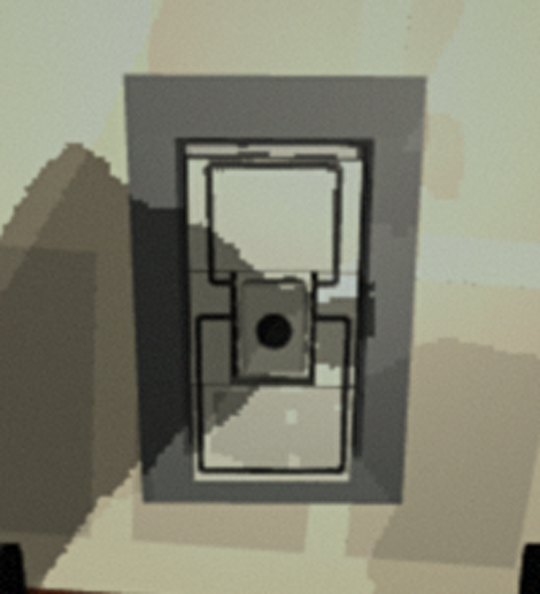

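The deck lies flat with the boss centred in its window. Now the tub.

>>> send_rows(
  motion=[
    {"dp":[-0.021,-0.0436,0],"twist":0,"fingers":0.085},
    {"dp":[-0.021,-0.0436,0],"twist":0,"fingers":0.085},
    {"dp":[-0.021,-0.0436,0],"twist":0,"fingers":0.085},
    {"dp":[-0.021,-0.0436,0],"twist":0,"fingers":0.085},
    {"dp":[-0.021,-0.0436,0],"twist":0,"fingers":0.085},
    {"dp":[0,0,0],"twist":7,"fingers":0.085},
    {"dp":[0,0,0],"twist":0,"fingers":0.085},
    {"dp":[0,0,0],"twist":0,"fingers":0.085},
  ],
)

```text
t: 18.0
position: [0.4594, -0.0901, 0.2504]
tcp_rot: [3.141, 0.001, -0.159]
contact_force: [-0.3, -0.5, 0.1]
grip_width: 0.0849
gripper_force: 0.0
```

```bash
python3 - <<'E'
from h import *
import pickle
s=ctrl.get_state(); print(s['position'],s['tcp_rot'],s['grip_width'])
c=shot('wrist','w7.png'); pickle.dump(c,open('d7.pkl','wb'))
q=(.459,-.0895,-.16)
print(fit(c,rect(.06,.054,.028),q),fit(c,rect(.052,.046,.028),q),fit(c,np.r_[rect(.06,.054,.028),rect(.052,.046,.028)],q),fit(c,rect(.052,.046,.004),q))
cv2.imwrite('pics/c7.png',cv2.resize(cv2.imread('pics/w7.png')[100:240,190:330],None,fx=4,fy=4,interpolation=cv2.INTER_CUBIC))
E
```

```text
[ 0.45935406 -0.09006618  0.25040263] [ 3.14113957e+00  7.89950368e-04 -1.59066857e-01] 0.08488353769195758
(array([ 0.4597, -0.0975, -0.1772]), np.float64(1.01)) (array([ 0.4636, -0.0942, -0.1759]), np.float64(0.53)) (array([ 0.4603, -0.0945, -0.1688]), np.float64(1.2)) (array([ 0.457 , -0.0917, -0.1766]), np.float64(0.45))
```

View pics/c7.png

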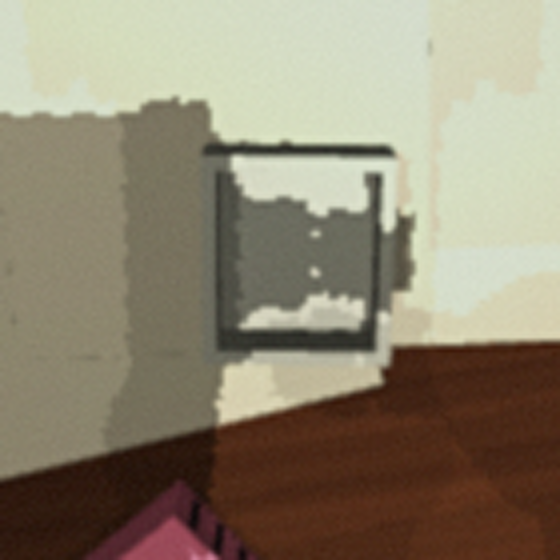

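The tub rim is at crop (205–395, 154–362), so it is almost square to the tool.

```bash
python3 - <<'E'
from h import *
import pickle
c=pickle.load(open('d7.pkl','rb')); f=lambda p:np.float64(p)/4+[190,100]
rep('rim',c,f([(205,154),(396,154),(391,364),(208,362)]),.028)
rep('inner',c,f([(217,170),(383,171),(378,349),(217,350)]),.028)
E
```

```text
rim c [ 0.4565 -0.0947] edges [0.052 0.061 0.053 0.06 ] ang [-99.1 171.1  80.2  -9.4]
inner c [ 0.4564 -0.0943] edges [0.046 0.051 0.046 0.052] ang [-99.5 170.7  81.2 -10. ]
```

>>> send_rows(
  motion=[
    {"dp":[-0.0025,0.0025,0.02],"twist":0.5,"fingers":0.085},
    {"dp":[0,0,0.05],"twist":0,"fingers":0.085},
    {"dp":[0,0,0.05],"twist":0,"fingers":0.085},
    {"dp":[0,0,0.05],"twist":0,"fingers":0.085},
    {"dp":[0,0,0.035],"twist":0,"fingers":0.085},
    {"dp":[0,0,0.015],"twist":0,"fingers":0.085},
    {"dp":[0,0,0.0084],"twist":0,"fingers":0.085},
    {"dp":[0,0,0],"twist":0,"fingers":0.085},
  ],
)

```text
t: 19.05
position: [0.4571, -0.0919, 0.0228]
tcp_rot: [-3.141, -0.001, -0.169]
contact_force: [0.1, -0.5, -0.4]
grip_width: 0.0852
gripper_force: 0.0
```

>>> send_rows(
  motion=[
    {"dp":[0,0,0],"twist":0,"fingers":0.045},
    {"dp":[0,0,0],"twist":0,"fingers":0.045},
    {"dp":[0,0,0],"twist":0,"fingers":0.045},
    {"dp":[0,0,0],"twist":0,"fingers":0.045},
    {"dp":[0,0,0],"twist":0,"fingers":0.045},
    {"dp":[0,0,0],"twist":0,"fingers":0.045},
  ],
  grip_force=25,
)

```text
t: 19.8
position: [0.4573, -0.0916, 0.0234]
tcp_rot: [-3.141, -0.002, -0.169]
contact_force: [-0.4, -0.0, 6.8]
grip_width: 0.0537
gripper_force: 25.5
```

>>> send_rows(
  motion=[
    {"dp":[0,0,-0.02],"twist":0,"fingers":0.045},
    {"dp":[0,0,-0.04],"twist":0,"fingers":0.045},
    {"dp":[0,0,-0.05],"twist":-7.4,"fingers":0.045},
    {"dp":[0.0105,0.0267,-0.03],"twist":0,"fingers":0.045},
    {"dp":[0.015,0.04,0],"twist":0,"fingers":0.045},
    {"dp":[0.02,0.05,0],"twist":0,"fingers":0.045},
    {"dp":[0.015,0.05,0],"twist":0,"fingers":0.045},
    {"dp":[0.015,0.035,0],"twist":0,"fingers":0.045},
    {"dp":[0.005,0.015,0],"twist":0,"fingers":0.045},
    {"dp":[0,0,0],"twist":0,"fingers":0.045},
  ],
)

```text
t: 21.05
position: [0.528, -0.3116, 0.1624]
tcp_rot: [-3.142, 0.0, -0.041]
contact_force: [0.3, 0.3, -1.0]
grip_width: 0.0534
gripper_force: 27.7
```

```bash
python3 - <<'E'
from h import *
import pickle
c=shot('wrist','w8.png'); pickle.dump(c,open('d8.pkl','wb'))
s=ctrl.get_state(); print(s['position'],s['tcp_rot'],s['grip_width'])
z=s['position'][2]-.0234; q=(.5285,-.3113,-.04)
print(fit(c,rect(.06,.054,z+.028),q),fit(c,rect(.052,.046,z+.028),q),fit(c,rect(.042,.046,.066,cx=.039),(.5545,-.3123,-.039)))
cv2.imwrite('pics/c8.png',cv2.resize(cv2.imread('pics/w8.png')[84:384,130:390],None,fx=2,fy=2,interpolation=cv2.INTER_CUBIC))
E
```

```text
[ 0.52803695 -0.31026234  0.162309  ] [-3.14061271e+00  4.94616031e-04 -3.98966663e-02] 0.05335658254657216
(array([ 0.5276, -0.3114, -0.0415]), np.float64(0.6)) (array([ 0.5276, -0.3113, -0.0411]), np.float64(0.91)) (array([ 0.5568, -0.313 , -0.0336]), np.float64(0.39))
```

View pics/c8.png

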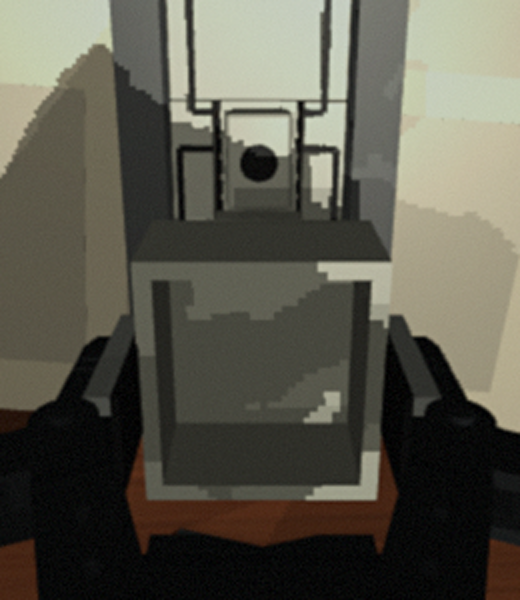

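The tub hangs level and square behind the boss. Place it.

>>> send_rows(
  motion=[
    {"dp":[0.001,0,0.03],"twist":0,"fingers":0.045},
    {"dp":[0,0,0.02],"twist":0,"fingers":0.045},
    {"dp":[0,0,0.01],"twist":0,"fingers":0.045},
    {"dp":[0,0,0.006],"twist":0,"fingers":0.045},
    {"dp":[0,0,0.004],"twist":0,"fingers":0.045},
    {"dp":[0,0,0],"twist":0,"fingers":0.045},
    {"dp":[0,0,0.0015],"twist":0,"fingers":0.045},
    {"dp":[0,0,0.0015],"twist":0,"fingers":0.045},
    {"dp":[0,0,0],"twist":0,"fingers":0.045},
  ],
)

```text
t: 22.22
position: [0.5294, -0.3116, 0.0896]
tcp_rot: [3.141, -0.0, -0.04]
contact_force: [0.0, -0.2, -0.4]
grip_width: 0.0536
gripper_force: 27.8
```

>>> send_rows(
  motion=[
    {"dp":[0,0,0.001],"twist":0,"fingers":0.045},
    {"dp":[0,0,0],"twist":0,"fingers":0.045},
  ],
)

```text
t: 22.48
position: [0.5294, -0.3116, 0.0895]
tcp_rot: [-3.142, -0.001, -0.04]
contact_force: [-2.9, 2.4, 10.2]
grip_width: 0.0537
gripper_force: 29.0
```

>>> send_rows(
  motion=[
    {"dp":[0,0,0],"twist":0,"fingers":0.08},
    {"dp":[0,0,0],"twist":0,"fingers":0.08},
    {"dp":[0,0,0],"twist":0,"fingers":0.08},
    {"dp":[0,0,-0.02],"twist":0,"fingers":0.08},
    {"dp":[0,0,-0.04],"twist":0,"fingers":0.085},
    {"dp":[0,0,-0.05],"twist":0,"fingers":0.085},
    {"dp":[0,0,-0.05],"twist":0,"fingers":0.085},
    {"dp":[0,0,0],"twist":0,"fingers":0.085},
    {"dp":[0,0,0],"twist":0,"fingers":0.085},
  ],
)

```text
t: 23.6
position: [0.5291, -0.3112, 0.248]
tcp_rot: [-3.141, 0.0, -0.04]
contact_force: [-0.4, -0.2, -0.2]
grip_width: 0.085
gripper_force: 0.0
```

```bash
python3 - <<'E'
from h import *
import pickle
s=ctrl.get_state(); print(s['position'],s['tcp_rot'])
c=shot('wrist','w9.png'); pickle.dump(c,open('d9.pkl','wb'))
print('tub',fit(c,rect(.06,.054,.094),(.5285,-.3113,-.04)),fit(c,rect(.052,.046,.094),(.5285,-.3113,-.04)))
print('short',fit(c,rect(.042,.046,.066,cx=.039),(.5545,-.3123,-.039)))
D=pickle.load(open('d0.pkl','rb'))
# where to go: cab
R=Rot.from_euler('xyz',s['tcp_rot']); print('tool delta to cab',R.inv().apply(np.array([.656,.0826,s['position'][2]])-s['position']).round(4))
E
```

```text
[ 0.52912015 -0.31117743  0.24797162] [-3.14125273e+00  2.79107345e-04 -4.01024058e-02]
tub (array([ 0.5288, -0.3116, -0.0399]), np.float64(0.52)) (array([ 0.5247, -0.3109, -0.0396]), np.float64(0.78))
short (array([ 0.5541, -0.3126, -0.041 ]), np.float64(0.27))
tool delta to cab [ 1.110e-01 -3.985e-01  1.000e-04]
```

>>> send_rows(
  motion=[
    {"dp":[0.0138,-0.05,0],"twist":0,"fingers":0.085},
    {"dp":[0.0138,-0.05,0],"twist":0,"fingers":0.085},
    {"dp":[0.0138,-0.05,0],"twist":0,"fingers":0.085},
    {"dp":[0.0138,-0.05,0],"twist":0,"fingers":0.085},
    {"dp":[0.0138,-0.05,0],"twist":0,"fingers":0.085},
    {"dp":[0.0138,-0.05,0],"twist":0,"fingers":0.085},
    {"dp":[0.0138,-0.05,0],"twist":0,"fingers":0.085},
    {"dp":[0.0138,-0.0485,0],"twist":0,"fingers":0.085},
    {"dp":[0,0,0],"twist":0,"fingers":0.085},
    {"dp":[0,0,0],"twist":0,"fingers":0.085},
  ],
)

```text
t: 24.9
position: [0.655, 0.0818, 0.2468]
tcp_rot: [3.14, 0.002, -0.04]
contact_force: [-0.5, -0.2, 0.7]
grip_width: 0.0849
gripper_force: 0.0
```

```bash
python3 - <<'E'
from h import *
import pickle
s=ctrl.get_state(); print(s['position'],s['tcp_rot'])
c=shot('wrist','w10.png'); pickle.dump(c,open('d10.pkl','wb'))
q=(.656,.0826,-.05)
print(fit(c,rect(.04,.044,.045),q),fit(c,rect(.04,.044,0),q))
cv2.imwrite('pics/c10.png',cv2.resize(cv2.imread('pics/w10.png')[100:240,190:330],None,fx=4,fy=4,interpolation=cv2.INTER_CUBIC))
E
```

```text
[0.65498181 0.08182059 0.24683314] [ 3.14022759e+00  2.47267264e-03 -4.01155431e-02]
(array([ 0.6547,  0.0714, -0.0257]), np.float64(1.18)) (array([ 0.6452,  0.0739, -0.0249]), np.float64(1.46))
```

View pics/c10.png

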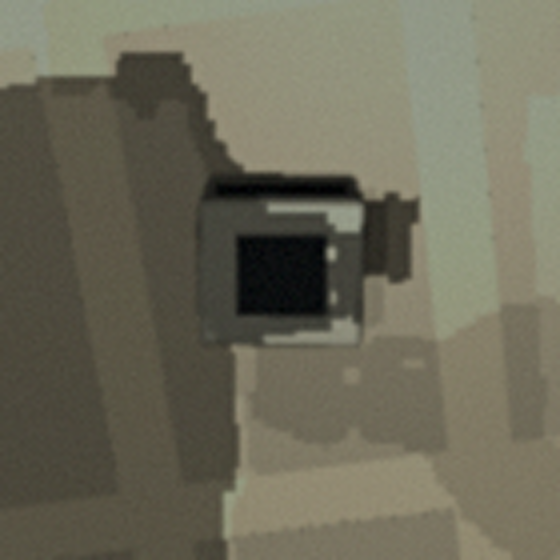

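The cab roof is at crop (200–362, 199–346), square to the tool within about a degree.

```bash
python3 - <<'E'
from h import *
import pickle
c=pickle.load(open('d10.pkl','rb')); f=lambda p:np.float64(p)/4+[190,100]
rep('roof',c,f([(200,199),(363,200),(361,346),(201,346)]),.045)
rep('hatch',c,f([(238,235),(326,236),(326,316),(237,315)]),.045)
E
```

```text
roof c [0.6539 0.0819] edges [0.043 0.04  0.043 0.04 ] ang [-92.7 178.   87.7  -3.1]
hatch c [0.6534 0.0818] edges [0.023 0.022 0.024 0.022] ang [-93.  178.3  87.   -3.6]
```

>>> send_rows(
  motion=[
    {"dp":[-0.0012,0,0.02],"twist":0.4,"fingers":0.085},
    {"dp":[0,0,0.05],"twist":0,"fingers":0.085},
    {"dp":[0,0,0.05],"twist":0,"fingers":0.085},
    {"dp":[0,0,0.05],"twist":0,"fingers":0.085},
    {"dp":[0,0,0.03],"twist":0,"fingers":0.085},
    {"dp":[0,0,0.0125],"twist":0,"fingers":0.085},
    {"dp":[0,0,0.006],"twist":0,"fingers":0.085},
    {"dp":[0,0,0],"twist":0,"fingers":0.085},
  ],
)

```text
t: 25.95
position: [0.655, 0.082, 0.0308]
tcp_rot: [-3.141, -0.001, -0.048]
contact_force: [0.3, -0.5, 1.2]
grip_width: 0.0848
gripper_force: 0.0
```

>>> send_rows(
  motion=[
    {"dp":[0,0,0],"twist":0,"fingers":0.035},
    {"dp":[0,0,0],"twist":0,"fingers":0.035},
    {"dp":[0,0,0],"twist":0,"fingers":0.035},
    {"dp":[0,0,0],"twist":0,"fingers":0.035},
    {"dp":[0,0,0],"twist":0,"fingers":0.035},
    {"dp":[0,0,0],"twist":0,"fingers":0.035},
    {"dp":[0,0,0],"twist":0,"fingers":0.035},
  ],
  grip_force=30,
)

```text
t: 26.82
position: [0.655, 0.0825, 0.0308]
tcp_rot: [-3.141, -0.001, -0.047]
contact_force: [0.3, -0.1, 5.5]
grip_width: 0.0436
gripper_force: 32.0
```

>>> send_rows(
  motion=[
    {"dp":[0,0,-0.02],"twist":0,"fingers":0.035},
    {"dp":[0,0,-0.04],"twist":0,"fingers":0.035},
    {"dp":[0,0,-0.05],"twist":0,"fingers":0.035},
    {"dp":[-0.0018,0.029,-0.04],"twist":0,"fingers":0.035},
    {"dp":[-0.005,0.05,0],"twist":0,"fingers":0.035},
    {"dp":[-0.005,0.05,0],"twist":0,"fingers":0.035},
    {"dp":[-0.005,0.05,0],"twist":0,"fingers":0.035},
    {"dp":[-0.005,0.05,0],"twist":0,"fingers":0.035},
  ],
)

```text
t: 27.82
position: [0.6215, -0.147, 0.1813]
tcp_rot: [3.142, -0.001, -0.047]
contact_force: [1.1, -0.0, -0.3]
grip_width: 0.0434
gripper_force: 31.4
```

>>> send_rows(
  motion=[
    {"dp":[-0.005,0.05,0],"twist":0,"fingers":0.035},
    {"dp":[-0.005,0.05,0],"twist":0,"fingers":0.035},
    {"dp":[-0.005,0.035,0],"twist":0,"fingers":0.035},
    {"dp":[-0.003,0.02,0],"twist":0,"fingers":0.035},
    {"dp":[-0.002,0.015,0],"twist":-0.4,"fingers":0.035},
    {"dp":[0,0,0],"twist":0,"fingers":0.035},
    {"dp":[0,0,0],"twist":0,"fingers":0.035},
  ],
)

```text
t: 28.7
position: [0.5946, -0.3124, 0.1798]
tcp_rot: [-3.14, -0.0, -0.038]
contact_force: [0.4, 0.5, -0.8]
grip_width: 0.0439
gripper_force: 31.4
```

```bash
python3 - <<'E'
from h import *
import pickle
c=shot('wrist','w11.png'); pickle.dump(c,open('d11.pkl','wb'))
s=ctrl.get_state(); print(s['position'],s['tcp_rot'],s['grip_width'])
z=s['position'][2]-.0308; q=(s['position'][0]-.001,s['position'][1],s['tcp_rot'][2])
print('cab roof',fit(c,rect(.04,.044,z+.045),q),fit(c,rect(.022,.024,z+.045),q))
R=Rot.from_euler('xyz',s['tcp_rot']); print('tool delta',R.inv().apply(np.array([.5945,-.3141,.0968])-s['position']).round(4))
E
```

```text
[ 0.59462697 -0.31237058  0.17983073] [-3.14054519e+00 -1.38036583e-04 -3.80512577e-02] 0.0440146764739468
cab roof (array([ 0.5943, -0.3119, -0.025 ]), np.float64(0.73)) (array([ 0.5936, -0.3122, -0.0389]), np.float64(0.44))
tool delta [-0.0001  0.0018  0.083 ]
```

>>> send_rows(
  motion=[
    {"dp":[0,0.0017,0.03],"twist":0,"fingers":0.035},
    {"dp":[0,0,0.03],"twist":0,"fingers":0.035},
    {"dp":[0,0,0.01],"twist":0,"fingers":0.035},
    {"dp":[0,0,0.006],"twist":0,"fingers":0.035},
    {"dp":[0,0,0.004],"twist":0,"fingers":0.035},
    {"dp":[0,0,0.001],"twist":0,"fingers":0.035},
    {"dp":[0,0,0],"twist":0,"fingers":0.035},
  ],
)

```text
t: 29.62
position: [0.5941, -0.3161, 0.0995]
tcp_rot: [3.141, -0.001, -0.04]
contact_force: [0.1, -0.1, -1.0]
grip_width: 0.0437
gripper_force: 31.3
```

>>> send_rows(
  motion=[
    {"dp":[0,0,0.0015],"twist":0,"fingers":0.035},
    {"dp":[0,0,0.001],"twist":0,"fingers":0.035},
    {"dp":[0,0,0],"twist":0,"fingers":0.035},
  ],
)

```text
t: 30.0
position: [0.5939, -0.316, 0.0968]
tcp_rot: [3.142, -0.0, -0.04]
contact_force: [-1.0, 0.8, 3.8]
grip_width: 0.0438
gripper_force: 31.7
```

>>> send_rows(
  motion=[
    {"dp":[0,0,0],"twist":0,"fingers":0.075},
    {"dp":[0,0,0],"twist":0,"fingers":0.075},
    {"dp":[0,0,0],"twist":0,"fingers":0.075},
    {"dp":[0,0,0],"twist":0,"fingers":0.075},
    {"dp":[0,0,-0.02],"twist":0,"fingers":0.08},
    {"dp":[0,0,-0.04],"twist":0,"fingers":0.08},
    {"dp":[0,0,-0.05],"twist":0,"fingers":0.08},
    {"dp":[-0.02,0,-0.05],"twist":0,"fingers":0.08},
    {"dp":[0,0,0],"twist":0,"fingers":0.08},
    {"dp":[0,0,0],"twist":0,"fingers":0.08},
  ],
)

```text
t: 31.25
position: [0.5739, -0.315, 0.2574]
tcp_rot: [3.142, -0.001, -0.04]
contact_force: [-0.1, -0.6, 0.4]
grip_width: 0.0798
gripper_force: 0.0
```

```bash
python3 - <<'E'
from h import *
s=ctrl.get_state(); print(s['position'],s['t'],s['contact_force'])
c=shot('wrist','w12.png'); d=shot('scene','s12.png')
for n,k in(('wrist',c),('scene',d)):
    print(n,'tub',fit(k,rect(.06,.054,.094),(.5285,-.3113,-.04)),'cab',fit(k,rect(.04,.044,.111),(.593,-.3155,-.04)),'hatch',fit(k,rect(.0225,.0235,.111),(.593,-.3155,-.04)),'foam',fit(k,rect(.18,.116,.03),(.5568,-.3114,-.04)))
E
```

```text
[ 0.57385932 -0.31503865  0.25738708] 31.25 [-0.06870561 -0.56797605  0.41535122]
wrist tub (array([ 0.545 , -0.3089, -0.076 ]), np.float64(1.26)) cab (array([ 0.5934, -0.3143, -0.0153]), np.float64(0.71)) hatch (array([ 0.5931, -0.3156, -0.0458]), np.float64(0.18)) foam (array([ 0.5581, -0.3115, -0.0424]), np.float64(0.54))
scene tub (array([ 0.5256, -0.312 , -0.0926]), np.float64(0.61)) cab (array([ 0.5948, -0.3146,  0.0009]), np.float64(0.5)) hatch (array([ 0.5926, -0.3159, -0.0776]), np.float64(0.27)) foam (array([ 0.5564, -0.3114, -0.0443]), np.float64(0.55))
```

```bash
python3 - <<'E'
from h import *
c=shot('wrist','w13.png')
q=(.5285,-.3113,-.04)
for lo,hi in((15,45),(25,70),(40,110)):
    print(lo,fit(c,rect(.06,.054,.094),q,lo,hi,span=(.004,.004,.03)),fit(c,np.r_[rect(.06,.054,.094),rect(.052,.046,.094)],q,lo,hi,span=(.004,.004,.03)),fit(c,rect(.052,.046,.07),q,lo,hi,span=(.004,.004,.03)))
a=cv2.imread('pics/w9.png'); 
E
```

```text
15 (array([ 0.5289, -0.3115, -0.0587]), np.float64(0.68)) (array([ 0.5293, -0.3113, -0.0418]), np.float64(0.56)) (array([ 0.5169, -0.3083, -0.0356]), np.float64(0.91))
25 (array([ 0.5289, -0.3114, -0.0587]), np.float64(0.71)) (array([ 0.5293, -0.3113, -0.0395]), np.float64(0.58)) (array([ 0.5169, -0.3083, -0.0337]), np.float64(0.91))
40 (array([ 0.5333, -0.3116, -0.0405]), np.float64(1.15)) (array([ 0.5296, -0.3113, -0.0436]), np.float64(0.84)) (array([ 0.5262, -0.3085, -0.0291]), np.float64(1.05))
```

The tub is confirmed at its placed pose (0.529, -0.311). Handing in.

```bash
python3 -c "
from bench import ctrl
print(ctrl.close_job())"
```

```text
the job is handed in; nothing more can be done
None
```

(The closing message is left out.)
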